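Slide a ring gauge out over the table edge, pinch it and lay it on its rest

TASK

The wooden ring gauge lies fully sunk in its shallow tray, which ends at the table edge. Pressing on its top with only a light force of about 10 N, for the old tray is delicate, slide it along the tray until roughly a third of it overhangs the table edge and leave it lying there with its inner part still on the tray floor, then pinch the overhanging end by its sides, lift the gauge clear and lay it flat, centred and lengthwise, across the two bars of the wooden rest without dropping it. Leave the jar, its lid and the brass punch as they are.

Things in the scene. Friction and masses are not known exactly. Their poses are not given: they have to be found in the camera images.
- gauge: Wooden ring gauge: flat rectangular plate with four holes in its top, 170 (its x) x 55 (its y) x 10 mm thick, about 70 g. Origin: centre of the underside; x along its length, z up. Its holes are not usable for gripping (filled for contact). The top is flat to press on, about 9 mm above the origin.
- tray: Dark wooden tray fixed on packing 0 to 8 mm above the table, 196 x 90 x 14 mm; its open end (mouth) juts a few mm past the table edge, over free air. Origin: centre of the mouth, underside; x runs inward along the channel, z up. Floor 5 mm thick; channel 59 mm wide, 182 mm long, waxed slippery, its rails and end wall flush with the gauge's top. Breaks if loaded over 40 N.
- tray_mouth (a point): Centre of the tray's open end on its floor, axes as the tray. Overhang of the gauge = 85 mm minus x of the gauge's centre in this frame: 0 or slightly negative at the start, 35 to 80 mm (flat on the floor) when slid out; it tips out beyond 85 mm.
- keeper (a joint): Small sprung brass pin in the tray's left (+y) rail, 75 mm from the mouth; pushes the gauge sideways with 2 to 4 N against the right rail. Value: its travel in m, 0 when the gauge is centred. Because of it a fingertip must press on the gauge with several N (depends on friction) to drag it without slipping.
- rest: Wooden rest fixed on the table: base plate 84 x 92 x 8 mm with two cross bars, each 12 mm wide and 92 mm long (along y), centred at x = -35 and +35 mm, tops 35 mm above the table. Origin: centre of the underside. The gauge lies across both bars with its length along x; its ends then stick out about 44 mm past the bars, so the fingers that hold an end have free space below.
- rest_top (a point): Point midway between the bars at the height of their tops; where the middle of the gauge's underside belongs; axes as the rest.
- gum_jar: Glass jar, 51 mm diameter, 65 mm high, standing on the table: bystander. Origin: centre of the underside.
- jar_lid: Brass-coloured round lid, 42 mm diameter, 12 mm high, lying on the table: bystander.
- cap_punch: Small brass punch, 21 mm diameter, 49 mm high, standing on the table: bystander.

How it is judged (in metres and radians):
On the way, in this order (a step that is already met when the one before it is completed fails the run):
1. the gauge overhangs the tray mouth by 35 to 80 mm, still lying flat on the tray floor (x of gauge in the frame of tray_mouth between 0.005 and 0.05 m and z of gauge in the frame of tray_mouth below 0.004 m and angle between gauge's own z axis and vertical below 0.06 rad and contact force between gauge and tray above 0.1 N), for 0.2 s.
2. the gauge is held by the fingers and clear of the tray (contact force between the fingers and gauge above 1 N and contact force between gauge and tray below 0.01 N and z of gauge in the frame of tray_mouth above 0.02 m), for 0.2 s.
At the end, for the whole second after the job is handed in: The gauge lies flat at rest on both bars of the rest, its middle within 20 mm of the rest's middle, its length within 0.2 rad (11 degrees) of the rest's x axis, face up, released (horizontal distance between gauge and rest_top below 0.02 m and z of gauge in the frame of rest_top between -0.004 and 0.004 m and angle between the x axis of gauge and the x axis of rest, either way round below 0.2 rad and angle between gauge's own z axis and vertical below 0.06 rad and contact force between gauge and rest above 0.2 N and linear speed of gauge below 0.01 m/s); the robot touches nothing.
It fails at once if the gauge is forced against its tray with more than 40 N (contact force between gauge and tray above 40 N).
It fails at once if the gauge falls off the table (height (world z) of gauge below -0.05 m).
It fails at once if the gauge is dropped or thrown (falls freely from more than about 20 mm above the rest's bars) (contact force between the fingers and gauge below 0.05 N and z of gauge in the frame of rest_top above 0.018 m and linear speed of gauge above 0.2 m/s).
It fails at once if the jar, the lid or the punch is moved by more than 20 mm (distance of any of gum_jar, jar_lid, cap_punch from where it was at the start of the episode above 0.02 m).
It also fails if it takes over 72 s, if anything falls off the work surface, if the arm or the gripper's body presses on something with over 40 N, if the wrist force passes 120 N, or if a joint passes its speed limit or range.

ROBOT

A 7-joint arm with a two-finger parallel gripper is mounted at the origin on a cart in front of the work surface, level with it; the furniture and walls round the work are solid. World frame = base frame: x ahead of the robot, y to its left, z up, the work surface at z = 0. Lengths are in mm, angles in degrees, forces in N, time in s.
With the tool pointing down it reaches from about 400 to 900 mm from the base axis. Payload 5.5 kg.
Tool frame: the origin (TCP) lies between the finger pads; the fingertips stand 11 mm ahead of it and the grasp point (between the pads) lies 8 mm behind it (r.nose_length is the distance from the TCP to the fingertips, in mm); z points along the fingers, y is the line along which they close (so a half turn about z gives the same grasp; the last joint's range is limited). The gripper opens to 85 mm and grips with 20 to 120 N. Pads are 22 mm wide; open, the fingers measure 114 mm over their backs; the gripper's body (76 mm by 85 mm) begins 54 mm behind the grasp point. The pads swing forward as they close: fully open they stand 13 mm farther back than shut.
Start: joints at [-49.779, 28.699, -24.465, 88.831, 12.651, 65.22, -12.049], TCP at [276.119, 588.437, 242.31] pointing down, gripper open.
Joint ranges: [-164.97, 164.97], [-17.58, 116.51], [-87.97, 89.64], [11.32, 138.91], [-80.73, 260.73], [10.89, 115.49], [-147.41, 147.41]. Speed limits (degrees/s): [147.25, 147.25, 180, 180, 180, 180, 180].

INTERFACE

Orientations are given as a 3x3 rotation matrix whose columns are the frame's x, y, z axes.
In Python, from bench import r, get_image, camera_info gives the robot as it stands.
- The arm moves only by the tool arm_command, never from a script. Its argument "increments" is a list of rows, each a list of 7 numbers: the shift along the world's x, y, z in parts of the range, where 1.0 means 0.6 m, then the turn, a rotation vector about the world's x, y, z in parts of the range, where 1.0 means 2 pi rad, then the opening, from 0 (shut) to 1 (fully open). In form: [[x, y, z, wx, wy, wz, grip], ...]. A call has 1 to 10 rows; each row is the pose to reach, as a shift and turn from the pose commanded when the call began; what a row does not reach only later rows make up. A row lasts 1/12 s, in which the tool goes at most 41.7 mm and 7.16 degrees, less where a joint would pass 70% of its speed; a pose out of reach is approached as far as the arm can. A call with a gripper value outside its range is refused whole. The fingers move at their own pace and stop on an object; "force" is the grip in N (left out, the last holds). Time passes only in rows, so rows that repeat a pose let the fingers close. It gives the time, the measured TCP pose, the force, the opening and the grip force at its end, in the units of the state.
- r.state(): the state, without advancing time (a new reading comes with each control period).
- get_image(name): name is "scene" or "top" or "wrist"; returns (picture, depth): 420x560x3 uint8, blue, green, red; 420x560 float32, mm along the optical axis (not along the pixel's ray), 0 where there is no reading.
- camera_info(name): a dict with "intrinsics" (3x3 intrinsics, pixels), "R" (3x3) and "t" (3): a world point X has camera coordinates R X + t. Camera axes: x right, y down, z forward; pixel columns grow to the right and rows downward; lengths in mm; the calibration is good to about 2 mm. A picture is of the moment at which its call begins: read the wrist's pose just before it. camera_info takes no time and is no camera call; for the wrist camera it gives the pose at the moment of the call.
- r.hand_in(): hands the job in; it is judged then, once.
The state is a dict: "t": time; "qpos": joint angles; "joint_velocities": joint speeds; "tau": joint torques, N m; "ee_pos": TCP position; "orientation": TCP orientation; "force": force on the tool from outside, world axes, zero at the start; "moment": the same for the moment, N m; "gripper_width": finger opening in mm; "grasp_force": force on a finger pad.
Only numpy, scipy, OpenCV 4.12 (cv2) and the standard library are available. Lean on these libraries where they do the work, as an engineer would, in place of code of your own. Each camera call takes 0.05 s, during which the arm holds its last target. There are 200 camera calls.

## Working session

There is one attempt and no reset: what is moved stays moved. The work goes in short steps, Python scripts to look and compute and a tool call to move; the robot and the scene stay as the last step left them, time stands still between calls to the robot, and variables do not carry over. Pictures are saved under pics/ and viewed, at most 10 in all, crops included, and the job is handed in when it is done.

Besides the shell and the picture viewer there is one more tool, called by a JSON object that holds its "api" and its "payload", one argument or row to a line. arm_command: Moves the arm, as the interface text tells. Its arguments: {"type":"object","properties":{"increments":{"type":"array","items":{"type":"array","items":{"type":"number"}}},"force":{"type":"number"}},"required":["increments"]}

```bash
mkdir -p pics; ls; python3 - <<'E'
from bench import r,get_image,camera_info
import cv2,numpy as np
for n in("top","scene"):
    im,d=get_image(n); cv2.imwrite(f"pics/{n}0.png",im); np.save(f"pics/{n}0.npy",d)
    c=camera_info(n); print(n,np.array(c["R"]).round(3).tolist(),np.array(c["t"]).round(1),np.array(c["intrinsics"]).round(1).tolist())
s=r.state(); print(s["t"],s["ee_pos"],np.array(s["orientation"]).round(3).tolist(),s["force"],s["gripper_width"])
E
```

```text
pics
top [[0.019, -1.0, 0.024], [-0.983, -0.023, -0.183], [0.184, -0.02, -0.983]] [ 59.6 592.3 934. ] [[527.8, 0.0, 274.2], [0.0, 527.8, 208.5], [0.0, 0.0, 1.0]]
scene [[-0.89, -0.457, 0.008], [-0.364, 0.698, -0.617], [0.276, -0.552, -0.787]] [558.7 185.6 776.4] [[439.9, 0.0, 272.4], [0.0, 439.9, 213.3], [0.0, 0.0, 1.0]]
0.1 [275.93998902 587.86698162 241.35400072] [[-0.905, 0.425, -0.001], [0.425, 0.905, -0.002], [0.0, -0.002, -1.0]] [-0.7217196  -0.2200606  -1.11174942] 85.39491762605279
```

View pics/top0.png

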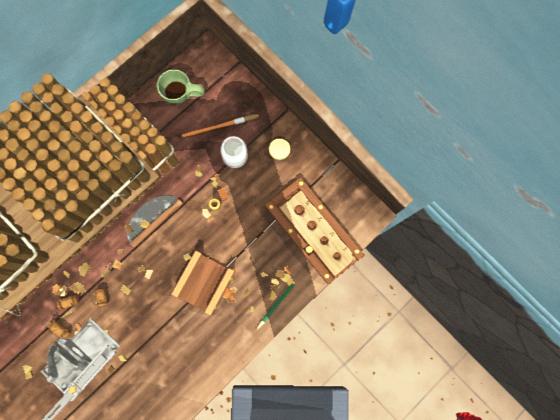

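View pics/scene0.png

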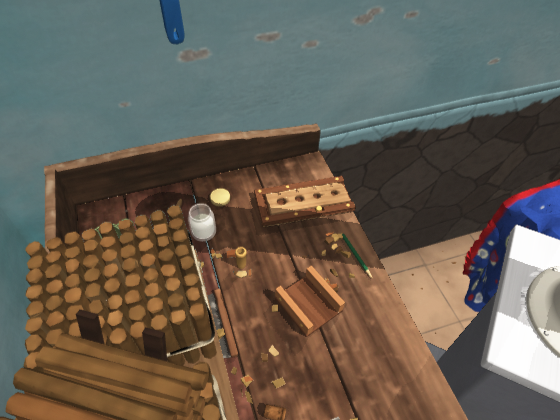

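The top view shows the tray with the gauge from about (285,190) to its mouth near (345,270). The rest is at (203,283), the jar at (234,152), the lid at (280,149) and the punch at (214,204). A raised board runs behind the tray.

```bash
cat > h.py <<'E'
import numpy as np,cv2
from bench import r,get_image,camera_info
def cam(n):
    c=camera_info(n); return np.array(c["intrinsics"]),np.array(c["R"]),np.array(c["t"])
def ray(c,uv,z):
    K,R,t=c; uv=np.atleast_2d(uv).astype(float)
    d=(np.c_[uv,np.ones(len(uv))]@np.linalg.inv(K).T)@R; o=-R.T@t
    return o+d*((z-o[2])/d[:,2])[:,None]
def cloud(c,D):
    K,R,t=c; v,u=np.indices(D.shape); p=np.stack([(u-K[0,2])/K[0,0]*D,(v-K[1,2])/K[1,1]*D,D],-1)
    return (p-t)@R
def proj(c,X):
    K,R,t=c; q=(np.atleast_2d(X)@R.T+t)@K.T; return q[:,:2]/q[:,2:]
E
python3 - <<'E'
from h import *
im=cv2.imread("pics/top0.png");D=np.load("pics/top0.npy");c=cam("top")
W=cloud(c,D)
for p in [(300,211),(320,236),(340,256),(285,195),(330,275),(350,262),(275,208),(300,250),(205,283),(187,270),(222,297),(233,145),(280,149),(214,204),(330,130),(400,200),(420,250),(200,230)]:
    print(p,W[p[1],p[0]].round(0))
def crop(x0,y0,x1,y1,s):
    a=cv2.resize(im[y0:y1,x0:x1],None,fx=s,fy=s,interpolation=cv2.INTER_CUBIC)
    for x in range((x0+9)//10*10,x1,10):
        cv2.line(a,((x-x0)*s,0),((x-x0)*s,8),(255,255,255),1)
        if x%20==0: cv2.putText(a,str(x),((x-x0)*s,18),0,.35,(255,255,255))
    for y in range((y0+9)//10*10,y1,10): cv2.putText(a,str(y),(0,(y-y0)*s),0,.35,(255,255,255))
    return a
cv2.imwrite("pics/c1.png",crop(160,165,380,315,3)[:600])
E
```

```text
(300, 211) [595.  21.  12.]
(320, 236) [545. -17.  22.]
(340, 256) [509. -57.  14.]
(285, 195) [625.  51.  18.]
(330, 275) [471. -37.  20.]
(350, 262) [497. -76.  17.]
(275, 208) [598.  70.  20.]
(300, 250) [520.  19.   0.]
(205, 283) [452. 200.  10.]
(187, 270) [474. 232.  35.]
(222, 297) [427. 168.   1.]
(233, 145) [720. 155.  30.]
(280, 149) [720.  62.  12.]
(214, 204) [606. 189.   9.]
(330, 130) [737. -29.  83.]
(400, 200) [ 611. -163.   61.]
(420, 250) [ 560. -309. -309.]
(200, 230) [555. 215.   1.]
```

View pics/c1.png

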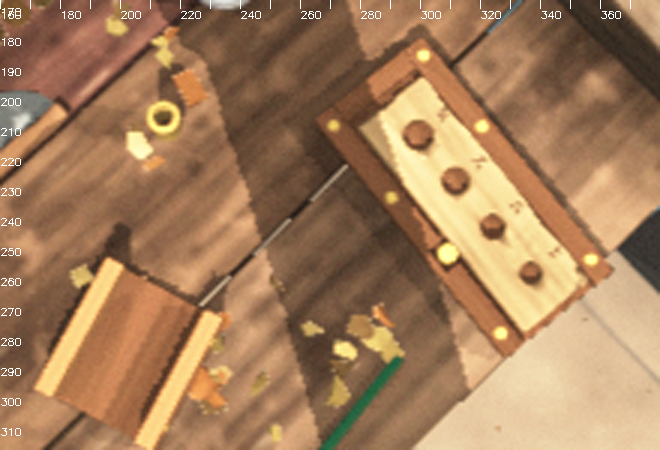

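The crop gives these full-image pixels:
- **Tray corners:** (265,204), (301,178), (364,255), (330,283).
- **Gauge corners:** (300,191), (280,206), (335,277), (356,259).
- **Keeper:** (309,250).
- **Rest bars:** two pale strips.

Next I'll measure these with colour masks.

```bash
python3 - <<'E'
from h import *
im=cv2.imread("pics/top0.png");D=np.load("pics/top0.npy");c=cam("top");W=cloud(c,D)
hsv=cv2.cvtColor(im,cv2.COLOR_BGR2HSV)
def near(p): return hsv[p[1],p[0]]
print("hsv gauge",near((320,232)),near((290,206)),"tray",near((283,190)),"rest bar",near((188,270)),near((222,290)))
tray=np.array([[265.3,204],[300.7,178.3],[364,255],[330.3,283.3]])
def poly(p): 
    m=np.zeros(im.shape[:2],np.uint8); cv2.fillPoly(m,[np.round(p).astype(int)],1); return m>0
m=poly(tray); g=poly(np.array([[300.3,191],[280,205.7],[334.7,276.7],[356,259]]))
g2=cv2.erode(g.astype(np.uint8),np.ones((5,5)))>0; rail=m&~(cv2.dilate(g.astype(np.uint8),np.ones((5,5)))>0); rail=cv2.erode(rail.astype(np.uint8),np.ones((3,3)))>0
print("z gauge",np.median(W[g2],0).round(1),g2.sum(),"rail",np.median(W[rail][:,2]),rail.sum())
tab=poly(np.array([[230,230],[255,225],[255,260],[230,260]])); print("table z",np.median(W[tab][:,2]))
zt=np.median(W[g2|rail][:,2])-np.median(W[tab][:,2]); print("ztop",zt)
P=ray(c,tray,zt); print("tray corners",P.round(1).tolist())
a=(P[0]+P[1])/2;b=(P[2]+P[3])/2; x=(a-b)/np.linalg.norm(a-b); print("mouth",b.round(1),"len",np.linalg.norm(a-b),"w",np.linalg.norm(P[0]-P[1]),np.linalg.norm(P[2]-P[3]),"yaw",np.degrees(np.arctan2(x[1],x[0])))
G=ray(c,np.array([[300.3,191],[280,205.7],[334.7,276.7],[356,259]]),zt);print("gauge c",G.mean(0).round(1))
e=(G[0]+G[1]-G[2]-G[3])/2;print(np.linalg.norm(e),"yaw",np.degrees(np.arctan2(e[1],e[0])), "w",np.linalg.norm(G[0]-G[1]))
print("keeper",ray(c,[[309.3,249.7]],zt+2))
B=np.array([[108,257],[123,266],[51,398],[35,388],[206,310],[222,317],[150,447],[135,438]])/3+[160,165]
R=ray(c,B,35); print("rest",R.round(1).tolist()); L=R[:4].mean(0);Q=R[4:].mean(0)
print("c",((L+Q)/2).round(1),"sep",np.linalg.norm(L-Q),"xdir yaw",np.degrees(np.arctan2(*(L-Q)[[1,0]])))
for i in(0,4):
    d=(R[i]+R[i+1]-R[i+2]-R[i+3])/2;print("bar dir",np.degrees(np.arctan2(d[1],d[0])),np.linalg.norm(d))
# refine gauge/rest masks by colour
mk=((hsv[...,0]>10)&(hsv[...,0]<32)&(hsv[...,2]>150)&(hsv[...,1]<170)).astype(np.uint8)
for nm,box,z in(("gauge",(270,180,365,285),zt),("rest",(168,245,238,318),35)):
    q=np.zeros_like(mk);q[box[1]:box[3],box[0]:box[2]]=mk[box[1]:box[3],box[0]:box[2]]
    for k in cv2.findContours(q,cv2.RETR_EXTERNAL,2)[0]:
        if cv2.contourArea(k)>80:
            w=ray(c,k[:,0],z)[:,:2].astype(np.float32); print(nm,cv2.contourArea(k),cv2.minAreaRect(w))
for n,p,z in(("jar",(233,145),65),("lid",(280,149),12),("punch",(214,204),49)): print(n,ray(c,[p],z).round(0))
E
```

```text
hsv gauge [ 22  89 250] [ 23  87 251] tray [ 11 142 145] rest bar [ 20 116 252] [ 21 118 254]
z gauge [548.8 -13.7  20.3] 1805 rail 20.68803659573533 844
table z 0.30406531275877113
ztop 20.166461507462863
tray corners [[605.8, 89.0, 20.2], [658.7, 20.8, 20.2], [510.9, -102.0, 20.2], [455.9, -37.3, 20.2]]
mouth [483.4 -69.7  20.2] len 194.1252274243389 w 86.38562448040969 84.90192050157357 yaw 39.925422639887344
gauge c [551.9 -12.6  20.2]
170.31393035045423 yaw 38.93328086049262 w 49.39800183933194
keeper [[518.53641672   3.09806524  22.16646151]]
rest [[510.7, 216.9, 35.0], [505.2, 207.3, 35.0], [423.2, 247.7, 35.0], [429.0, 257.8, 35.0], [479.0, 154.6, 35.0], [474.9, 144.6, 35.0], [394.8, 185.9, 35.0], [400.1, 195.3, 35.0]]
c [452.1 201.3  35. ] sep 69.12357191660567 xdir yaw 64.42497654694718
bar dir -26.44516401411542 91.39905720947051
bar dir -27.27723238473696 89.40970441526272
gauge 159.5 ((466.28369140625, 49.082763671875), (35.3238410949707, 27.544301986694336), 25.037715911865234)
gauge 83.5 ((630.039794921875, -91.49951171875), (19.9854679107666, 23.74411964416504), 1.419130563735962)
gauge 5811.0 ((555.3933715820312, -22.35169219970703), (202.224365234375, 163.6494140625), 1.165871500968933)
rest 3124.5 ((449.752685546875, 201.14105224609375), (121.15074920654297, 127.41129302978516), 1.0815918445587158)
rest 331.0 ((506.4300231933594, 169.0094757080078), (31.908262252807617, 57.984962463378906), 1.2679216861724854)
rest 135.0 ((510.339599609375, 247.02406311035156), (20.638397216796875, 44.89313507080078), 1.2679229974746704)
jar [[709. 153.  65.]]
lid [[720.  62.  12.]]
punch [[598. 185.  49.]]
```

Careful with the scale: shifts go in shares of 0.6 m and turns go in shares of 2 pi rad. That gives: -0.29 m / 0.6 = -0.4833, 0.15 m / 0.6 = 0.25, -57.5 degrees / 360 = -0.1597.

{"api": "arm_command", "payload": {
  "increments": [
    [0.25,-0.4833,0,0,0,-0.1597,0],
    [0.25,-0.4833,0,0,0,-0.1597,0],
    [0.25,-0.4833,0,0,0,-0.1597,0],
    [0.25,-0.4833,0,0,0,-0.1597,0],
    [0.25,-0.4833,0,0,0,-0.1597,0],
    [0.25,-0.4833,0,0,0,-0.1597,0],
    [0.25,-0.4833,0,0,0,-0.1597,0],
    [0.25,-0.4833,0,0,0,-0.1597,0],
    [0.25,-0.4833,0,0,0,-0.1597,0],
    [0.25,-0.4833,0,0,0,-0.1597,0]
  ],
  "force": 20
}}

```text
t: 0.93
ee_pos: [427.3, 295.7, 242.1]
orientation: [[-0.123, 0.992, -0.0], [0.992, 0.123, -0.001], [-0.001, -0.0, -1.0]]
force: [0.5, 1.2, 0.3]
gripper_width: 0.2
grasp_force: 0.0
```

Converted, -0.29 m / 0.6 = -0.4833, 0.15 m / 0.6 = 0.25, -57.7 degrees / 360 = -0.1603.

{"api": "arm_command", "payload": {
  "increments": [
    [0.25,-0.4833,0,0,0,-0.1603,0],
    [0.25,-0.4833,0,0,0,-0.1603,0],
    [0.25,-0.4833,0,0,0,-0.1603,0],
    [0.25,-0.4833,0,0,0,-0.1603,0],
    [0.25,-0.4833,0,0,0,-0.1603,0],
    [0.25,-0.4833,0,0,0,-0.1603,0],
    [0.25,-0.4833,0,0,0,-0.1603,0],
    [0.25,-0.4833,0,0,0,-0.1603,0],
    [0.25,-0.4833,0,0,0,-0.1603,0],
    [0.25,-0.4833,0,0,0,-0.1603,0]
  ]
}}

```text
t: 1.77
ee_pos: [576.6, 7.4, 241.7]
orientation: [[0.771, 0.637, -0.001], [0.637, -0.771, -0.0], [-0.001, -0.0, -1.0]]
force: [-0.8, 0.8, -0.4]
gripper_width: 0.2
grasp_force: 0.0
```

```bash
python3 - <<'E'
from h import *
s=r.state();c=cam("wrist");im,d=get_image("wrist")
cv2.imwrite("pics/w1.png",im);np.savez("pics/w1.npz",K=c[0],R=c[1],t=c[2],d=d)
print(s["t"],s["ee_pos"].round(1),s["qpos"].round(0),s["orientation"].round(3).tolist(),s["force"].round(2),s["gripper_width"],r.nose_length)
E
```

```text
1.7667 [576.6   7.4 241.7] [-11.  19.  10. 101.  -4.  60. -51.] [[0.771, 0.637, -0.001], [0.637, -0.771, -0.0], [-0.001, -0.0, -1.0]] [-0.82  0.75 -0.44] 0.18278368092122696 11.0
```

View pics/w1.png

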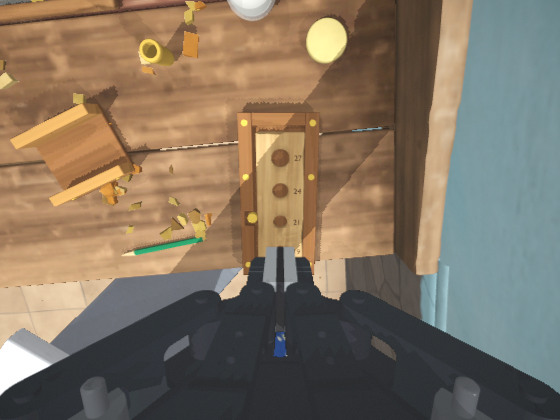

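The wrist view shows the tray nearly upright in the picture, with its inner corners at about (238,113) and (319,113). The gauge's inner end is at row 130, the keeper at (252,217), the fingertip at (282,250) and the rest at (75,150).

```bash
cat > m.py <<'E'
from h import *
def strip(im,c,rows,z,u0,u1):
    """gauge edge rays per row: pale mask extents"""
    h=cv2.cvtColor(im,cv2.COLOR_BGR2HSV); out=[]
    for v in rows:
        k=np.where((h[v,u0:u1,1]<125)&(h[v,u0:u1,2]>140))[0]+u0
        if len(k)>3: out.append((v,k.min(),k.max()))
    return np.array(out)
E
python3 - <<'E'
from m import *
im=cv2.imread("pics/w1.png");f=np.load("pics/w1.npz");c=(f["K"],f["R"],f["t"])
h=cv2.cvtColor(im,cv2.COLOR_BGR2HSV)
for v in(145,175,205,235):
    print(v,[(u,int(h[v,u,0]),int(h[v,u,1]),int(h[v,u,2])) for u in list(range(234,262,2))+list(range(298,326,2))])
print("col",[(v,int(h[v,292,1]),int(h[v,292,2])) for v in range(106,140,2)])
zt=20.2
T=ray(c,[[238,113],[319,113]],zt);print("tray inner corners",T.round(1).tolist(),np.linalg.norm(T[0]-T[1]))
G=ray(c,[[256,131],[304,131]],zt);print("gauge inner end",G.round(1).tolist(),np.linalg.norm(G[0]-G[1]))
mid=T.mean(0);y=(T[0]-T[1]);print("yaw tray",np.degrees(np.arctan2(y[1],y[0]))-90)
print("keeper",ray(c,[[252,217]],zt).round(1))
B=ray(c,[[12,142],[97,103],[51,203],[131,167]],35);print("rest",B.round(1).tolist())
E
```

```text
145 [(234, 13, 109, 147), (236, 13, 111, 151), (238, 14, 140, 189), (240, 14, 140, 207), (242, 14, 140, 208), (244, 14, 137, 206), (246, 14, 138, 210), (248, 14, 141, 201), (250, 14, 140, 202), (252, 13, 141, 121), (254, 13, 141, 121), (256, 19, 101, 247), (258, 21, 91, 255), (260, 18, 99, 252), (298, 18, 118, 188), (300, 18, 114, 188), (302, 18, 114, 195), (304, 16, 125, 133), (306, 14, 144, 145), (308, 14, 145, 144), (310, 13, 142, 147), (312, 14, 147, 137), (314, 14, 148, 138), (316, 13, 142, 144), (318, 13, 128, 133), (320, 14, 113, 138), (322, 14, 111, 154), (324, 14, 113, 154)]
175 [(234, 14, 113, 169), (236, 14, 109, 166), (238, 14, 109, 166), (240, 15, 142, 197), (242, 14, 139, 205), (244, 28, 139, 255), (246, 28, 136, 255), (248, 21, 153, 223), (250, 13, 143, 143), (252, 13, 142, 129), (254, 12, 146, 110), (256, 16, 127, 145), (258, 18, 114, 193), (260, 18, 111, 196), (298, 18, 116, 184), (300, 18, 111, 197), (302, 18, 112, 200), (304, 14, 138, 129), (306, 14, 144, 143), (308, 19, 155, 176), (310, 23, 158, 218), (312, 23, 162, 217), (314, 14, 145, 156), (316, 13, 144, 143), 
[... 1167 characters left out ...]
16, 15, 110, 151), (318, 16, 110, 170), (320, 15, 109, 169), (322, 15, 98, 223), (324, 16, 98, 224)]
col [(106, 118, 117), (108, 122, 117), (110, 117, 120), (112, 132, 122), (114, 141, 195), (116, 145, 160), (118, 139, 145), (120, 143, 144), (122, 141, 148), (124, 145, 148), (126, 135, 113), (128, 138, 111), (130, 139, 127), (132, 125, 161), (134, 119, 186), (136, 118, 182), (138, 124, 183)]
tray inner corners [[604.0, 90.3, 20.2], [660.2, 22.4, 20.2]] 88.13852913616559
gauge inner end [[601.5, 63.4, 20.2], [635.4, 22.5, 20.2]] 53.0465022784809
yaw tray 39.59790550741056
keeper [[520.2   5.   20.2]]
rest [[427.3, 257.0, 35.0], [519.9, 207.1, 35.0], [392.9, 192.4, 35.0], [485.6, 144.5, 35.0]]
```

Converted, -0.205 m / 0.6 = -0.3417, -0.203 m / 0.6 = -0.3383.

{"api": "arm_command", "payload": {
  "increments": [
    [0,0,-0.0667,0,0,0,0],
    [0,0,-0.1333,0,0,0,0],
    [0,0,-0.2,0,0,0,0],
    [0,0,-0.2667,0,0,0,0],
    [0,0,-0.3083,0,0,0,0],
    [0,0,-0.325,0,0,0,0],
    [0,0,-0.3333,0,0,0,0],
    [0,0,-0.3383,0,0,0,0],
    [0,0,-0.3417,0,0,0,0],
    [0,0,-0.3417,0,0,0,0]
  ]
}}

```text
t: 2.65
ee_pos: [577.4, 9.0, 38.8]
orientation: [[0.769, 0.639, 0.003], [0.639, -0.769, 0.0], [0.002, 0.001, -1.0]]
force: [-0.0, 0.1, -0.0]
gripper_width: 0.2
grasp_force: 0.0
```

Converted, -0.003 m / 0.6 = -0.005, -0.002 m / 0.6 = -0.0033.

{"api": "arm_command", "payload": {
  "increments": [
    [0,0,-0.0017,0,0,0,0],
    [0,0,-0.0033,0,0,0,0],
    [0,0,-0.005,0,0,0,0],
    [0,0,-0.005,0,0,0,0]
  ]
}}

```text
t: 2.98
ee_pos: [576.3, 8.4, 34.7]
orientation: [[0.77, 0.638, 0.001], [0.638, -0.77, 0.0], [0.001, 0.0, -1.0]]
force: [0.4, -0.3, 0.1]
gripper_width: 0.0
grasp_force: 0.0
```

{"api": "arm_command", "payload": {
  "increments": [
    [0,0,-0.0017,0,0,0,0],
    [0,0,-0.0033,0,0,0,0],
    [0,0,-0.0033,0,0,0,0],
    [0,0,-0.0033,0,0,0,0]
  ]
}}

```text
t: 3.32
ee_pos: [576.0, 8.4, 32.2]
orientation: [[0.77, 0.638, -0.0], [0.638, -0.77, -0.0], [-0.0, -0.0, -1.0]]
force: [0.9, 0.6, -0.7]
gripper_width: -0.2
grasp_force: 0.0
```

{"api": "arm_command", "payload": {
  "increments": [
    [0,0,-0.0017,0,0,0,0],
    [0,0,-0.0017,0,0,0,0],
    [0,0,-0.0017,0,0,0,0]
  ]
}}

```text
t: 3.57
ee_pos: [576.1, 8.4, 31.2]
orientation: [[0.77, 0.638, -0.0], [0.638, -0.77, -0.0], [-0.0, -0.0, -1.0]]
force: [0.1, -0.5, -0.0]
gripper_width: 0.2
grasp_force: 0.0
```

Converted, -0.001 m / 0.6 = -0.0017.

{"api": "arm_command", "payload": {
  "increments": [
    [0,0,-0.0017,0,0,0,0],
    [0,0,-0.0017,0,0,0,0],
    [0,0,-0.0017,0,0,0,0]
  ]
}}

```text
t: 3.82
ee_pos: [576.2, 8.4, 31.1]
orientation: [[0.77, 0.638, 0.0], [0.638, -0.77, 0.0], [0.0, -0.0, -1.0]]
force: [-2.4, 0.2, 7.4]
gripper_width: 0.3
grasp_force: 3.6
```

Converted, -0.0004 m / 0.6 = -0.0007.

{"api": "arm_command", "payload": {
  "increments": [
    [0,0,-0.0007,0,0,0,0],
    [0,0,-0.0007,0,0,0,0],
    [0,0,-0.0007,0,0,0,0]
  ]
}}

```text
t: 4.07
ee_pos: [576.2, 8.4, 31.1]
orientation: [[0.77, 0.638, 0.0], [0.638, -0.77, 0.0], [0.0, -0.0, -1.0]]
force: [-3.5, -0.2, 10.4]
gripper_width: -0.1
grasp_force: 5.2
```

Converted, -0.0123 m / 0.6 = -0.0205, -0.0108 m / 0.6 = -0.018.

{"api": "arm_command", "payload": {
  "increments": [
    [-0.0025,-0.0022,0,0,0,0,0],
    [-0.0052,-0.0042,0,0,0,0,0],
    [-0.0077,-0.0063,0,0,0,0,0],
    [-0.0103,-0.0085,0,0,0,0,0],
    [-0.0128,-0.0107,0,0,0,0,0],
    [-0.0153,-0.0127,0,0,0,0,0],
    [-0.018,-0.0148,0,0,0,0,0],
    [-0.0205,-0.017,0,0,0,0,0]
  ]
}}

```text
t: 4.73
ee_pos: [566.1, -0.7, 31.1]
orientation: [[0.769, 0.639, 0.005], [0.639, -0.769, 0.001], [0.004, 0.002, -1.0]]
force: [2.6, 3.0, 5.0]
gripper_width: 0.0
grasp_force: 2.9
```

```bash
python3 - <<'E'
from h import *
s=r.state();c=cam("wrist");im,d=get_image("wrist")
cv2.imwrite("pics/w2.png",im)
print(s["t"],s["ee_pos"].round(1),s["force"].round(1))
im2,_=get_image("top");cv2.imwrite("pics/t2.png",im2)
a=cv2.resize(im2[165:315,230:400],None,fx=3,fy=3,interpolation=2)
cv2.imwrite("pics/v2.png",np.hstack([cv2.resize(im[0:300,120:420],(290,450)),a]))
E
```

```text
4.7333 [566.1  -0.7  31.1] [2.6 3.  5. ]
```

View pics/v2.png

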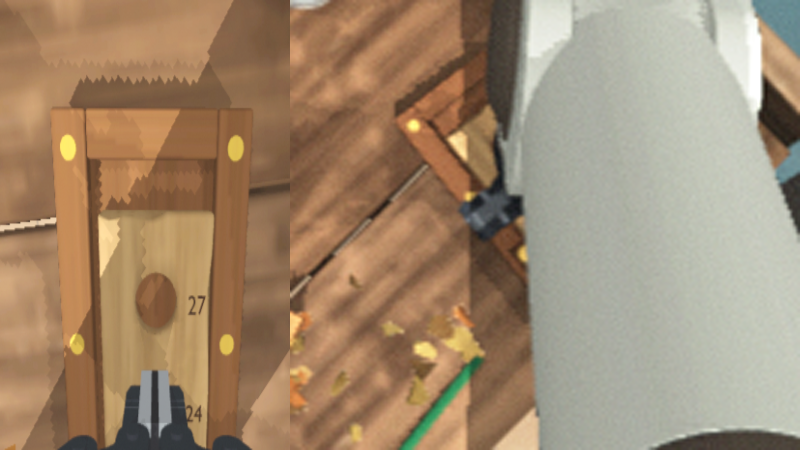

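The gauge follows the finger: in the wrist view the floor gap behind its inner end has grown to rows 158–212. The pressing force has dropped to 5 N, so I'll press slightly more and keep sliding.

Converted, -0.0185 m / 0.6 = -0.0308, -0.0175 m / 0.6 = -0.0292.

{"api": "arm_command", "payload": {
  "increments": [
    [0,0,-0.0008,0,0,0,0],
    [-0.0042,-0.0035,-0.0008,0,0,0,0],
    [-0.0083,-0.0068,-0.0008,0,0,0,0],
    [-0.0125,-0.0103,-0.0008,0,0,0,0],
    [-0.0167,-0.0138,-0.0008,0,0,0,0],
    [-0.0208,-0.0172,-0.0008,0,0,0,0],
    [-0.025,-0.0207,-0.0008,0,0,0,0],
    [-0.0292,-0.0242,-0.0008,0,0,0,0],
    [-0.0308,-0.0255,-0.0008,0,0,0,0],
    [-0.0308,-0.0255,-0.0008,0,0,0,0]
  ]
}}

```text
t: 5.67
ee_pos: [548.0, -15.6, 31.1]
orientation: [[0.769, 0.639, 0.005], [0.639, -0.769, 0.002], [0.005, 0.002, -1.0]]
force: [1.7, 4.6, 9.2]
gripper_width: -0.5
grasp_force: 4.7
```

```bash
python3 - <<'E'
from h import *
s=r.state();c=cam("wrist");im,d=get_image("wrist");cv2.imwrite("pics/w3.png",im)
print(s["ee_pos"].round(1),s["force"].round(1))
x=np.array([.7705,.6374]);m=np.array([482.,-69.5])
h=cv2.cvtColor(im,cv2.COLOR_BGR2HSV)
# gauge inner end: column scan
for u in(265,275,285,295):
    q=proj(c,[[0,0,0]]);col=[(v,int(h[v,u,1]),int(h[v,u,2])) for v in range(60,240,4)]
    P=ray(c,[[u,v] for v in range(60,240,1)],20.2)[:,:2]-m;al=P@x
    g=((h[60:240,u,1]<128)&(h[60:240,u,0]>15)&(h[60:240,u,2]>110))
    g=cv2.morphologyEx(g.astype(np.uint8)[:,None],2,np.ones((7,1)))[:,0]
    k=np.where(g[(al<185)]>0)[0]; a2=al[al<185]
    print(u,"inner end x",a2[k[0]].round(1) if len(k) else None,"overhang",170-a2[k[0]] if len(k) else None)
E
```

```text
[548.  -15.6  31.1] [1.7 4.6 9.2]
265 inner end x 144.8 overhang 25.196703491234217
275 inner end x 144.8 overhang 25.185982113555383
285 inner end x 144.8 overhang 25.17525997197373
295 inner end x 144.8 overhang 25.164537066407718
```

Converted, -0.024 m / 0.6 = -0.04, -0.0225 m / 0.6 = -0.0375.

{"api": "arm_command", "payload": {
  "increments": [
    [-0.0042,-0.0035,0,0,0,0,0],
    [-0.0083,-0.0068,0,0,0,0,0],
    [-0.0125,-0.0103,0,0,0,0,0],
    [-0.0167,-0.0138,0,0,0,0,0],
    [-0.0208,-0.0172,0,0,0,0,0],
    [-0.025,-0.0207,0,0,0,0,0],
    [-0.0292,-0.0242,0,0,0,0,0],
    [-0.0333,-0.0275,0,0,0,0,0],
    [-0.0375,-0.031,0,0,0,0,0],
    [-0.04,-0.033,0,0,0,0,0]
  ]
}}

```text
t: 6.55
ee_pos: [524.4, -35.2, 31.0]
orientation: [[0.769, 0.639, 0.006], [0.639, -0.769, 0.002], [0.006, 0.003, -1.0]]
force: [3.7, 4.6, 8.6]
gripper_width: -0.3
grasp_force: 4.4
```

```bash
python3 - <<'E'
from h import *
s=r.state();c=cam("wrist");im,d=get_image("wrist");cv2.imwrite("pics/w4.png",im)
print(s["ee_pos"].round(1),s["force"].round(1))
x=np.array([.7705,.6374]);m=np.array([482.,-69.5]);h=cv2.cvtColor(im,cv2.COLOR_BGR2HSV)
for u in(265,275,285,295):
    al=(ray(c,[[u,v] for v in range(40,240)],20.2)[:,:2]-m)@x
    g=((h[40:240,u,1]<128)&(h[40:240,u,0]>15)&(h[40:240,u,2]>110)).astype(np.uint8)
    g=cv2.morphologyEx(g[:,None],2,np.ones((7,1)))[:,0]; k=np.where((g>0)&(al<180))[0]
    print(u,"overhang",(170-al[k[0]]).round(1))
E
```

```text
[524.4 -35.2  31. ] [3.7 4.6 8.6]
265 overhang 55.9
275 overhang 55.9
285 overhang 55.9
295 overhang 55.8
```

Converted, 0.16 m / 0.6 = 0.2667, 0.15 m / 0.6 = 0.25.

{"api": "arm_command", "payload": {
  "increments": [
    [0,0,0.0067,0,0,0,0],
    [0,0,0.0333,0,0,0,0],
    [0,0,0.0833,0,0,0,0],
    [0,0,0.15,0,0,0,0.5],
    [-0.0333,-0.0283,0.2167,0,0,0,1],
    [-0.075,-0.0617,0.25,0,0,0,1],
    [-0.115,-0.0967,0.2667,0,0,0,1],
    [-0.115,-0.0967,0.2667,0,0,0,1],
    [-0.115,-0.0967,0.2667,0,0,0,1],
    [-0.115,-0.0967,0.2667,0,0,0,1]
  ]
}}

```text
t: 7.43
ee_pos: [451.8, -94.9, 189.1]
orientation: [[0.77, 0.638, -0.001], [0.638, -0.77, 0.0], [-0.0, -0.001, -1.0]]
force: [0.2, -0.2, -0.7]
gripper_width: 83.4
grasp_force: 0.0
```

```bash
python3 - <<'E'
from h import *
s=r.state();c=cam("wrist");im,d=get_image("wrist");cv2.imwrite("pics/w5.png",im);np.savez("pics/w5.npz",K=c[0],R=c[1],t=c[2],d=d)
im2,_=get_image("scene");cv2.imwrite("pics/s5.png",im2)
print(s["t"],s["ee_pos"].round(1),s["orientation"].round(4).tolist(),s["force"].round(1),s["gripper_width"],s["qpos"].round(0))
cv2.imwrite("pics/v5.png",np.hstack([cv2.resize(im[0:420,140:420],(400,600)),cv2.resize(im2[140:290,220:320+0+20],(400,500))[:600] if 0 else cv2.resize(im2[140:260,230:370],(400,600))]))
E
```

```text
7.4333 [451.8 -94.9 189.1] [[0.7704, 0.6376, -0.0006], [0.6376, -0.7704, 0.0002], [-0.0003, -0.0006, -1.0]] [ 0.2 -0.2 -0.7] 83.4293271180845 [ -2.  12.  12. 119.  -3.  50. -39.]
```

View pics/v5.png

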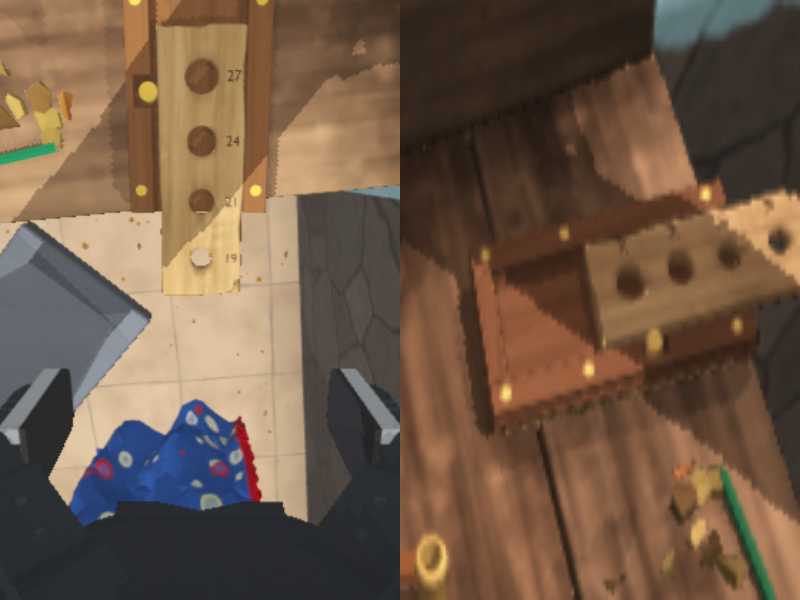

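The gauge overhangs the mouth and lies flat. In the wrist picture its end is at row ~205, its sides are at columns ~253 and ~308, and the mouth is at row ~148. Next I'll measure its axis.

```bash
python3 - <<'E'
from h import *
im=cv2.imread("pics/w5.png");f=np.load("pics/w5.npz");c=(f["K"],f["R"],f["t"])
g=cv2.cvtColor(cv2.GaussianBlur(im,(3,3),0),cv2.COLOR_BGR2HSV)
L=[];Rr=[]
sat=g[...,1].astype(float)
for v in range(20,203,3):
    e=np.abs(np.diff(cv2.cvtColor(im,cv2.COLOR_BGR2LAB)[v].astype(float),axis=0)).sum(1)
    L.append((246+np.argmax(e[246:262])+.5,v));Rr.append((302+np.argmax(e[302:318])+.5,v))
L=ray(c,L,20.2)[:,:2];Rr=ray(c,Rr,20.2)[:,:2]
T=np.array([.7705,.6374]);N=np.array([-.6374,.7705]);m=np.array([482.,-69.5])
for nm,P in(("L",L),("R",Rr)):
    a=(P-m)@T;b=(P-m)@N
    ok=np.ones(len(a),bool)
    for _ in range(6):
        k=np.polyfit(a[ok],b[ok],1); ok=abs(b-np.polyval(k,a))<max(.8,1.5*np.median(abs(b-np.polyval(k,a))))
    print(nm,"slope deg",np.degrees(np.arctan(k[0])).round(2),"lat at 0,-36",np.polyval(k,[0,-36]).round(2),ok.sum(),len(a))
S=g[:,:,:]
for u in(262,272,290,300):
    lab=cv2.cvtColor(im,cv2.COLOR_BGR2LAB)[:,u].astype(float);e=np.abs(np.diff(lab,axis=0)).sum(1);v=192+np.argmax(e[192:216])+.5
    P=ray(c,[[u,v]],20.2)[0,:2]-m;print("end",v,(P@T).round(1))
for uv in((232,148),(326,148)): print("mouth",(ray(c,[uv],20.2)[0,:2]-m)@np.c_[T,N])
# mouth centre, fingertips lateral
D=f["d"];W=cloud(c,D);print("gauge z",np.median(W[150:200:1,262:298][...,2]),"in tray",np.median(W[30:130,260:270][...,2]),"rail",np.median(W[60:140,320:325][...,2]))
E
```

```text
L slope deg 0.08 lat at 0,-36 [27.13 27.08] 56 61
R slope deg 0.04 lat at 0,-36 [-26.89 -26.91] 46 61
end 205.5 -55.2
end 205.5 -55.2
end 205.5 -55.1
end 204.5 -54.1
mouth [ 1.87815229 46.31704655]
mouth [  1.9548644 -43.4846119]
gauge z 21.138978310600418 in tray 21.15327314416556 rail 21.149329137813414
```

{"api": "arm_command", "payload": {
  "increments": [
    [0.0017,0.0017,-0.05,0,0,0,1],
    [0.0017,0.0017,-0.1,0,0,0,1],
    [0.0017,0.0017,-0.15,0,0,0,1],
    [0.0017,0.0017,-0.2,0,0,0,1],
    [0.0017,0.0017,-0.2333,0,0,0,1],
    [0.0017,0.0017,-0.2583,0,0,0,1],
    [0.0017,0.0017,-0.2833,0,0,0,1],
    [0.0017,0.0017,-0.3,0,0,0,1],
    [0.0017,0.0017,-0.3067,0,0,0,1],
    [0.0017,0.0017,-0.3067,0,0,0,1]
  ],
  "force": 20
}}

```text
t: 8.37
ee_pos: [452.6, -93.3, 4.1]
orientation: [[0.769, 0.639, -0.003], [0.639, -0.769, 0.0], [-0.002, -0.002, -1.0]]
force: [-0.1, -0.2, 0.3]
gripper_width: 85.4
grasp_force: 0.0
```

```bash
python3 - <<'E'
from h import *
s=r.state();c=cam("wrist");im,d=get_image("wrist");cv2.imwrite("pics/w6.png",im)
print(s["t"],s["ee_pos"].round(1),s["orientation"].round(4).tolist(),s["force"].round(1),s["gripper_width"],s["qpos"].round(0))
E
```

```text
8.3667 [452.6 -93.3   4.1] [[0.7693, 0.6389, -0.0026], [0.6389, -0.7693, 0.0004], [-0.0017, -0.002, -1.0]] [-0.1 -0.2  0.3] 85.37443904876757 [  2.  32.   8. 124.  -9.  25. -33.]
```

View pics/w6.png

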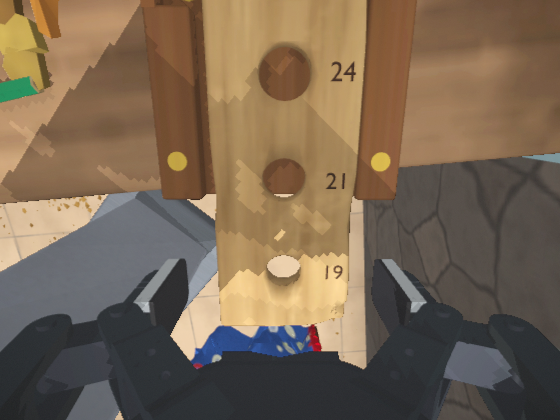

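The pads straddle the overhanging end, at columns 185 and 377. The gauge's sides are at 220 and 349, so it sits at most ~1.5 mm towards its own rail. I'll close gently.

{"api": "arm_command", "payload": {
  "increments": [
    [0,0,0,0,0,0,0.75],
    [0,0,0,0,0,0,0.68],
    [0,0,0,0,0,0,0.65],
    [0,0,0,0,0,0,0.62],
    [0,0,0,0,0,0,0.6],
    [0,0,0,0,0,0,0.55]
  ],
  "force": 20
}}

```text
t: 8.92
ee_pos: [454.0, -94.0, 6.1]
orientation: [[0.77, 0.638, 0.002], [0.638, -0.77, -0.0], [0.001, 0.001, -1.0]]
force: [-0.3, -1.2, 5.4]
gripper_width: 54.4
grasp_force: 24.7
```

{"api": "arm_command", "payload": {
  "increments": [
    [0,0,0,0,0,0,0.4],
    [0,0,0,0,0,0,0.4],
    [0,0,0,0,0,0,0.4]
  ]
}}

```text
t: 9.17
ee_pos: [454.0, -94.0, 6.0]
orientation: [[0.77, 0.638, 0.001], [0.638, -0.77, -0.0], [0.001, 0.001, -1.0]]
force: [-0.2, 0.1, 6.2]
gripper_width: 54.3
grasp_force: 24.7
```

Converted, 0.002 m / 0.6 = 0.0033, 0.001 m / 0.6 = 0.0017.

{"api": "arm_command", "payload": {
  "increments": [
    [0,0,0.0017,0,0,0,0.4],
    [0,0,0.0033,0,0,0,0.4],
    [0,0,0.0033,0,0,0,0.4]
  ],
  "force": 40
}}

```text
t: 9.42
ee_pos: [453.8, -94.0, 7.6]
orientation: [[0.77, 0.638, 0.001], [0.638, -0.77, -0.0], [0.001, 0.001, -1.0]]
force: [2.0, -0.8, -0.4]
gripper_width: 54.2
grasp_force: 44.8
```

Converted, 0.06 m / 0.6 = 0.1, 0.056 m / 0.6 = 0.0933.

{"api": "arm_command", "payload": {
  "increments": [
    [0,0,0.005,0,0,0,0.4],
    [0,0,0.0117,0,0,0,0.4],
    [0,0,0.02,0,0,0,0.4],
    [0,0,0.0317,0,0,0,0.4],
    [0,0,0.0467,0,0,0,0.4],
    [0,0,0.0633,0,0,0,0.4],
    [0,0,0.08,0,0,0,0.4],
    [0,0,0.0933,0,0,0,0.4],
    [0,0,0.1,0,0,0,0.4],
    [0,0,0.1,0,0,0,0.4]
  ],
  "force": 60
}}

```text
t: 10.25
ee_pos: [454.3, -93.9, 68.8]
orientation: [[0.77, 0.638, 0.002], [0.638, -0.77, -0.0], [0.002, 0.002, -1.0]]
force: [-0.7, -0.1, -0.3]
gripper_width: 53.9
grasp_force: 66.1
```

```bash
python3 - <<'E'
from h import *
s=r.state();c=cam("wrist");im,d=get_image("wrist");cv2.imwrite("pics/w7.png",im)
np.savez("pics/w7.npz",K=c[0],R=c[1],t=c[2],d=d)
im2,_=get_image("scene");cv2.imwrite("pics/s7.png",im2)
print(s["t"],s["ee_pos"].round(1),s["force"].round(1),s["gripper_width"],s["grasp_force"])
W=cloud(c,d)
cv2.imwrite("pics/v7.png",np.hstack([im[:400,120:440],cv2.resize(im2[120:320,220:420],(400,400))]))
P=W[10:280,215:350].reshape(-1,3)
T=np.array([.7705,.6374]);N=np.array([-.6374,.7705]);m=s["ee_pos"][:2]
a=(P[:,:2]-m)@T;b=(P[:,:2]-m)@N;ok=(P[:,2]>55)&(P[:,2]<110)&(abs(b)<22)&(a>15)
A=np.c_[a[ok],b[ok],np.ones(ok.sum())];k=np.linalg.lstsq(A,P[ok,2],rcond=None)[0];res=P[ok,2]-A@k
print("plane slope deg",np.degrees(np.arctan(k[:2])),"z at grip",k[2],"resid",np.median(abs(res)),ok.sum(),"a range",a[ok].min(),a[ok].max())
E
```

```text
10.25 [454.3 -93.9  68.8] [-0.7 -0.1 -0.3] 53.862816270678806 66.09641075134277
plane slope deg [-0.1754971  -0.01432777] z at grip 83.31264610437195 resid 0.440000987473276 25722 a range 15.009009539017244 104.27461950705323
```

View pics/v7.png

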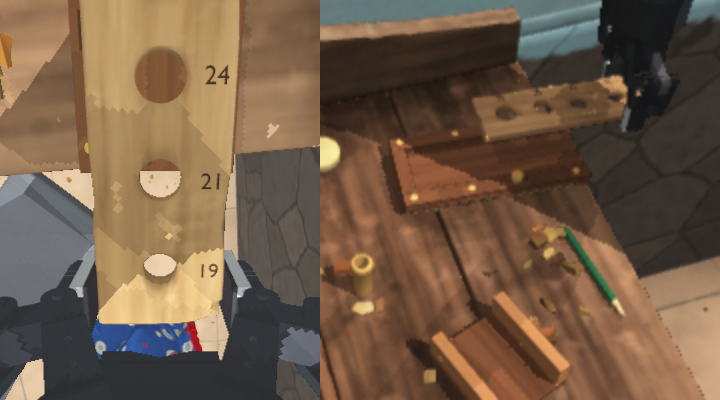

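The gauge is held flat, with about 0.2° of slope, and is clear of the tray. Next I'll refine the rest pose from the first top picture.

```bash
python3 - <<'E'
from h import *
im=cv2.imread("pics/top0.png");c=cam("top");h=cv2.cvtColor(im,cv2.COLOR_BGR2HSV)
C=[]
for corners in ([[108,257],[123,266],[51,398],[35,388]],[[206,310],[222,317],[150,447],[135,438]]):
    p=np.array(corners)/3+[160,165]
    roi=np.zeros(h.shape[:2],np.uint8);cv2.fillPoly(roi,[np.round(p).astype(int)],1);roi=cv2.dilate(roi,np.ones((3,3)))
    m=((h[...,2]>225)&(h[...,1]<150)).astype(np.uint8)&roi
    v,u=np.nonzero(m);w=ray(c,np.c_[u,v],35)[:,:2].astype(np.float32)
    (x,y),s,a=cv2.minAreaRect(w);pc=np.linalg.svd(w-w.mean(0))[2][0]
    print(len(u),(round(x,1),round(y,1)),s,"mean",w.mean(0),"bar dir",np.degrees(np.arctan2(pc[1],pc[0]))%180);C.append((x,y))
C=np.array(C);print("centre",C.mean(0),"sep",np.linalg.norm(C[0]-C[1]),"yaw",np.degrees(np.arctan2(*(C[0]-C[1])[::-1])))
E
```

```text
316 (467.7, 233.4) (11.845059394836426, 90.87699890136719) mean [467.22498 233.57002] bar dir 153.48125
321 (436.1, 170.4) (12.80246639251709, 91.2469482421875) mean [436.08942 170.84833] bar dir 153.29005
centre [451.87992859 201.87380981] sep 70.45989002534647 yaw 63.316111076304416
```

Converted, 0.223 m / 0.6 = 0.3717, 0.208 m / 0.6 = 0.3467, 23 degrees / 360 = 0.0639.

{"api": "arm_command", "payload": {
  "increments": [
    [0,0.0083,0.02,0,0,0.0028,0.4],
    [-0.0033,0.0333,0.0417,0,0,0.0083,0.4],
    [-0.01,0.075,0.05,0,0,0.0167,0.4],
    [-0.0167,0.12,0.05,0,0,0.025,0.4],
    [-0.0233,0.1667,0.05,0,0,0.0333,0.4],
    [-0.03,0.2133,0.05,0,0,0.0417,0.4],
    [-0.0367,0.26,0.05,0,0,0.05,0.4],
    [-0.0433,0.3067,0.05,0,0,0.0556,0.4],
    [-0.0483,0.3467,0.05,0,0,0.0611,0.4],
    [-0.0517,0.3717,0.05,0,0,0.0639,0.4]
  ]
}}

```text
t: 11.18
ee_pos: [421.3, 131.9, 96.9]
orientation: [[0.455, 0.89, -0.001], [0.89, -0.455, 0.001], [0.0, -0.001, -1.0]]
force: [0.2, 0.5, -0.9]
gripper_width: 53.2
grasp_force: 66.1
```

Converted, 0.013 m / 0.6 = 0.0217, -0.001 m / 0.6 = -0.0017, 0.7 degrees / 360 = 0.0019.

{"api": "arm_command", "payload": {
  "increments": [
    [-0.0008,0.0117,0,0,0,0.0011,0.4],
    [-0.0017,0.0183,0,0,0,0.0019,0.4],
    [-0.0017,0.0217,0,0,0,0.0019,0.4],
    [-0.0017,0.0217,0,0,0,0.0019,0.4],
    [-0.0017,0.0217,0,0,0,0.0019,0.4],
    [-0.0017,0.0217,0,0,0,0.0019,0.4]
  ]
}}

```text
t: 11.68
ee_pos: [421.5, 141.0, 97.3]
orientation: [[0.45, 0.893, -0.0], [0.893, -0.45, -0.0], [-0.0, 0.0, -1.0]]
force: [0.1, 0.5, -0.1]
gripper_width: 53.5
grasp_force: 66.1
```

```bash
python3 - <<'E'
from h import *
s=r.state();c=cam("wrist");im,d=get_image("wrist");cv2.imwrite("pics/w8.png",im)
im2,_=get_image("scene")
print(s["t"],s["ee_pos"].round(1),s["orientation"].round(3).tolist(),s["force"].round(1),s["gripper_width"],s["grasp_force"])
yaw=np.degrees(np.arctan2(s["orientation"][1][0],s["orientation"][0][0]));print("yaw",yaw)
W=cloud(c,d);x=np.array([np.cos(np.radians(yaw)),np.sin(np.radians(yaw))]);n=np.array([-x[1],x[0]])
P=W.reshape(-1,3);a=(P[:,:2]-s["ee_pos"][:2])@x;b=(P[:,:2]-s["ee_pos"][:2])@n
ok=(abs(P[:,2]-s["ee_pos"][2]-14)<5)&(abs(b)<35)&(a>-30)&(a<170)
print("gauge a range",np.percentile(a[ok],[0.3,99.7]),"b range @a>40",np.percentile(b[ok&(a>40)],[.5,99.5]),"z",np.median(P[ok,2]))
cv2.imwrite("pics/v8.png",np.hstack([im[:400,60:460],cv2.resize(im2[180:380,200:400],(400,400))]))
E
```

```text
11.6833 [421.5 141.   97.3] [[0.45, 0.893, -0.0], [0.893, -0.45, -0.0], [-0.0, 0.0, -1.0]] [ 0.1  0.5 -0.1] 53.54214258569458 66.09835982322693
yaw 63.242570594500386
gauge a range [-16.98016822 107.19225631] b range @a>40 [-25.7375144   28.00160994] z 111.68207333424319
```

View pics/v8.png

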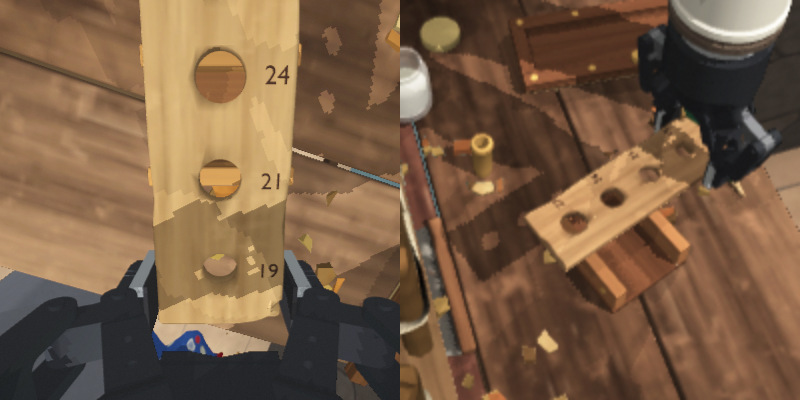

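The gauge hangs level over the rest and is computed to be centred within 1 mm, so I'll lower it.

Converted, -0.063 m / 0.6 = -0.105, -0.062 m / 0.6 = -0.1033.

{"api": "arm_command", "payload": {
  "increments": [
    [0.0008,0,-0.0167,0,0,0,0.4],
    [0.0008,0,-0.0367,0,0,0,0.4],
    [0.0008,0,-0.0583,0,0,0,0.4],
    [0.0008,0,-0.0767,0,0,0,0.4],
    [0.0008,0,-0.09,0,0,0,0.4],
    [0.0008,0,-0.0983,0,0,0,0.4],
    [0.0008,0,-0.1033,0,0,0,0.4],
    [0.0008,0,-0.105,0,0,0,0.4],
    [0.0008,0,-0.105,0,0,0,0.4],
    [0.0008,0,-0.105,0,0,0,0.4]
  ]
}}

```text
t: 12.62
ee_pos: [422.2, 142.3, 34.7]
orientation: [[0.448, 0.894, 0.001], [0.894, -0.448, 0.0], [0.001, 0.0, -1.0]]
force: [0.0, 0.2, -1.3]
gripper_width: 53.7
grasp_force: 66.1
```

{"api": "arm_command", "payload": {
  "increments": [
    [0,0,-0.0017,0,0,0,0.4],
    [0,0,-0.0033,0,0,0,0.4],
    [0,0,-0.0033,0,0,0,0.4],
    [0,0,-0.0033,0,0,0,0.4]
  ]
}}

```text
t: 12.95
ee_pos: [421.9, 142.2, 32.5]
orientation: [[0.448, 0.894, 0.0], [0.894, -0.448, 0.0], [0.0, 0.0, -1.0]]
force: [0.4, -0.1, 0.5]
gripper_width: 53.9
grasp_force: 66.1
```

Converted, -0.001 m / 0.6 = -0.0017.

{"api": "arm_command", "payload": {
  "increments": [
    [0,0,-0.0017,0,0,0,0.4],
    [0,0,-0.0017,0,0,0,0.4],
    [0,0,-0.0017,0,0,0,0.4]
  ]
}}

```text
t: 13.2
ee_pos: [421.8, 142.1, 31.4]
orientation: [[0.448, 0.894, -0.0], [0.894, -0.448, 0.0], [-0.0, -0.0, -1.0]]
force: [-0.7, 0.4, -0.5]
gripper_width: 53.6
grasp_force: 66.1
```

Converted, -0.001 m / 0.6 = -0.0017.

{"api": "arm_command", "payload": {
  "increments": [
    [0,0,-0.0017,0,0,0,0.4],
    [0,0,-0.0017,0,0,0,0.4],
    [0,0,-0.0017,0,0,0,0.4]
  ]
}}

```text
t: 13.45
ee_pos: [421.9, 142.1, 30.7]
orientation: [[0.448, 0.894, 0.0], [0.894, -0.448, 0.0], [0.0, 0.0, -1.0]]
force: [-1.4, -0.9, 4.6]
gripper_width: 53.6
grasp_force: 66.7
```

Converted, -0.0005 m / 0.6 = -0.0008.

{"api": "arm_command", "payload": {
  "increments": [
    [0,0,-0.0008,0,0,0,0.4],
    [0,0,-0.0008,0,0,0,0.4],
    [0,0,-0.0008,0,0,0,0.4]
  ]
}}

```text
t: 13.7
ee_pos: [421.9, 142.1, 30.4]
orientation: [[0.448, 0.894, 0.0], [0.894, -0.448, 0.0], [0.0, 0.0, -1.0]]
force: [-1.9, -1.4, 9.5]
gripper_width: 53.8
grasp_force: 67.1
```

Converted, 0.0004 m / 0.6 = 0.0007.

{"api": "arm_command", "payload": {
  "increments": [
    [0,0,0.0007,0,0,0,0.6],
    [0,0,0.0007,0,0,0,0.65],
    [0,0,0.0007,0,0,0,0.7],
    [0,0,0.0007,0,0,0,0.8],
    [0,0,0.0007,0,0,0,0.9],
    [0,0,0.0007,0,0,0,1],
    [0,0,0.0007,0,0,0,1],
    [0,0,0.0007,0,0,0,1],
    [0,0,0.0007,0,0,0,1]
  ],
  "force": 20
}}

```text
t: 14.45
ee_pos: [421.8, 142.1, 30.3]
orientation: [[0.448, 0.894, -0.0], [0.894, -0.448, 0.0], [0.0, -0.0, -1.0]]
force: [-0.3, -0.2, -0.9]
gripper_width: 85.4
grasp_force: 0.0
```

Converted, 0.18 m / 0.6 = 0.3, 0.17 m / 0.6 = 0.2833.

{"api": "arm_command", "payload": {
  "increments": [
    [0,0,0.0167,0,0,0,1],
    [0,0,0.05,0,0,0,1],
    [0,0,0.1,0,0,0,1],
    [0,0,0.15,0,0,0,1],
    [0,0,0.2,0,0,0,1],
    [0,0,0.25,0,0,0,1],
    [0,0,0.2833,0,0,0,1],
    [0,0,0.3,0,0,0,1],
    [0,0,0.3,0,0,0,1],
    [0,0,0.3,0,0,0,1]
  ]
}}

```text
t: 15.28
ee_pos: [421.6, 142.1, 210.3]
orientation: [[0.448, 0.894, 0.001], [0.894, -0.448, 0.0], [0.0, 0.0, -1.0]]
force: [-0.0, -0.1, -0.8]
gripper_width: 85.5
grasp_force: 0.0
```

```bash
python3 - <<'E'
from h import *
s=r.state();c=cam("wrist");im,d=get_image("wrist")
im2,_=get_image("scene")
print(s["t"],s["ee_pos"].round(1),s["force"].round(1),s["gripper_width"])
W=cloud(c,d).reshape(-1,3);o=np.array([452,202.]);x=np.array([.4485,.8938]);n=np.array([-x[1],x[0]])
a=(W[:,:2]-o)@x;b=(W[:,:2]-o)@n
ok=(abs(W[:,2]-45)<4)&(abs(b)<45)&(abs(a)<110)
A=np.c_[a[ok],b[ok],np.ones(ok.sum())];k=np.linalg.lstsq(A,W[ok,2],rcond=None)[0]
print("a",np.percentile(a[ok],[.3,99.7]),"b",np.percentile(b[ok],[.5,99.5]),"z",k[2],"slope",np.degrees(k[:2]),"rect",cv2.minAreaRect(np.c_[a[ok],b[ok]].astype(np.float32)))
cv2.imwrite("pics/v9.png",np.hstack([im[:400,60:460],cv2.resize(im2[130:330,200:400],(400,400))]))
E
```

```text
15.2833 [421.6 142.1 210.3] [-0.  -0.1 -0.8] 85.50265618803637
a [-84.12080693  83.24091781] b [-25.37677205  28.60505648] z 45.38975322317109 slope [0.01139822 0.11961967] rect ((-0.6248779296875, 1.5190467834472656), (55.10059356689453, 169.7855682373047), 89.93745422363281)
```

View pics/v9.png

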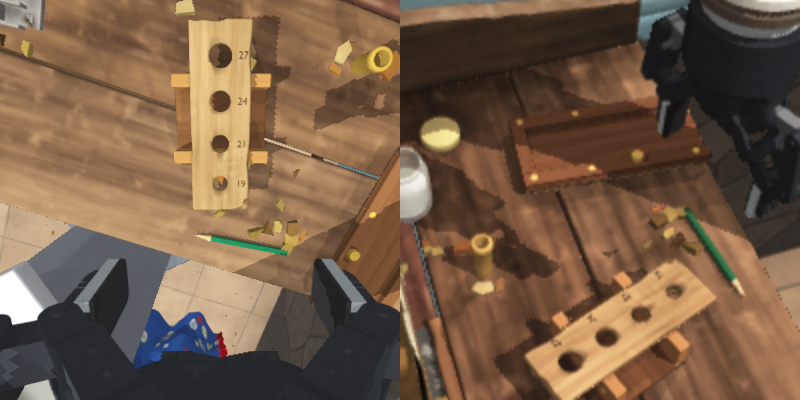

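The gauge lies flat across both bars, about 2 mm off centre and aligned. The arm is clear and the jar, lid and punch are untouched.

```bash
python3 -c "
from bench import r
print(r.hand_in())"
```

```text
the job is handed in; nothing more can be done
None
```

The gauge was slid out under a light press of about 10 N, pinched by its overhanging end, and laid flat across both bars of the rest, about 2 mm off centre; the job was handed in at about 15 s, with no verdict returned.

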